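# Turn out the last loaf and nest the loaf tins

## Task

Lift the loaf out of the tin on the baking sheet and stand it upright on the wooden cooling board. Then nest the two empty tins into the tin on the sheet, one inside the other and each fully home, so that all three stand as one stack on the sheet. Leave the round loaf, the flour jar and the scraper where they are.

Things in the scene. Friction and masses are not known exactly. Their poses are not given: they have to be found in the camera images.
- tin_base: Open bare-metal loaf tin on the baking sheet, holding the loaf. 70 high: upper 25 an upright rim band, outside 150 (x) by 68 (y), wall 2; below it a shoulder steps in to a tapered body, 142 by 60 down to a 128 by 46 foot; floor 3 thick. Origin: centre of underside, x along its length, z up. Identical tins nest until the shoulder meets the rim below: 25 higher, 2 play each side.
- tin_a: Empty loaf tin, identical to tin_base (70 high, rim band 150 by 68 and 25 tall, good to grip across the 68), about 220 g, starts upright on the table. Origin: centre of its underside; x along its length, z up.
- tin_b: Empty loaf tin, identical to tin_base and tin_a, about 220 g, starts upright on the table. Origin: centre of its underside; x along its length, z up.
- loaf: Brown rigid tin loaf, 105 high, about 300 g, standing loosely on the floor of tin_base, long sides parallel, its top 38 clear above the rim. Foot 120 by 38; from 44 above its underside it is 132 (x) by 54 (y) with upright sides, edges rounded 11. Origin: centre of its underside; x along its length, z up.
- board: Empty slatted light wooden cooling board, 200 (its x) by 130 (its y), top 20 above its origin, fixed. Origin: centre of its underside, at table height.
- sheet: Dark steel baking sheet, 200 (its x) by 130 (its y), edge 12 high, floor 4 thick, fixed. Origin: centre of its underside, at table height.
- round_loaf: Bystander: round crusty loaf 160 across, 68 high, beyond the work. Origin: centre of its underside.
- flour_jar: Bystander: glass jar 80 across, 120 high, beyond the work. Origin: centre of its underside.
- scraper: Bystander: dough scraper, steel blade 75 by 110 with a wooden handle, 18 high, lying beyond the work. Origin at its underside, where blade meets handle.

How it is judged:
On the way:
1. the loaf stands upright on the cooling board, let go (x of loaf in the frame of board between -0.08 and 0.08 m and y of loaf in the frame of board between -0.06 and 0.06 m and z of loaf in the frame of board between 0.015 and 0.025 m and angle between loaf's own z axis and vertical below 0.12 rad and contact force between the fingers and loaf below 0.1 N and linear speed of loaf below 0.02 m/s), for 0.2 s.
At the end, for the whole second after the job is handed in: Loaf upright (0.12 rad) on the board, centre within 80 mm along, 60 across. Its tin level on the sheet (60, 50 mm), one empty tin seated in it, the other in that one, either order: each 21 to 29 mm above the one below, centred within 6 mm, parallel within 0.08 rad. Released, at rest (all of step 1 and x of tin_base in the frame of sheet between -0.06 and 0.06 m and y of tin_base in the frame of sheet between -0.05 and 0.05 m and z of tin_base in the frame of sheet between 0 and 0.008 m and angle between tin_base's own z axis and vertical below 0.06 rad and linear speed of each of tin_a, tin_b, tin_base below 0.02 m/s and ((z of tin_a in the frame of tin_base between 0.021 and 0.029 m and x of tin_a in the frame of tin_base between -0.006 and 0.006 m and y of tin_a in the frame of tin_base between -0.006 and 0.006 m and angle between the x axis of tin_a and the x axis of tin_base, either way round below 0.08 rad and z of tin_b in the frame of tin_a between 0.021 and 0.029 m and x of tin_b in the frame of tin_a between -0.006 and 0.006 m and y of tin_b in the frame of tin_a between -0.006 and 0.006 m and angle between the x axis of tin_b and the x axis of tin_a, either way round below 0.08 rad) or (z of tin_b in the frame of tin_base between 0.021 and 0.029 m and x of tin_b in the frame of tin_base between -0.006 and 0.006 m and y of tin_b in the frame of tin_base between -0.006 and 0.006 m and angle between the x axis of tin_b and the x axis of tin_base, either way round below 0.08 rad and z of tin_a in the frame of tin_b between 0.021 and 0.029 m and x of tin_a in the frame of tin_b between -0.006 and 0.006 m and y of tin_a in the frame of tin_b between -0.006 and 0.006 m and angle between the x axis of tin_a and the x axis of tin_b, either way round below 0.08 rad))); the robot touches nothing.
It fails at once if the round loaf is moved by more than 30 mm (distance of round_loaf from where it was at the start of the episode above 0.03 m).
It fails at once if the flour jar is moved by more than 30 mm (distance of flour_jar from where it was at the start of the episode above 0.03 m).
It fails at once if the scraper is moved by more than 30 mm (distance of scraper from where it was at the start of the episode above 0.03 m).
It also fails if it takes over 72 s, if anything falls off the work surface, if the arm or the gripper's body presses on something with over 40 N, if the wrist force passes 120 N, or if a joint passes its speed limit or range.

## Robot

A 6-joint arm with a two-finger parallel gripper is mounted at the origin on the work surface. World frame = base frame: x ahead of the robot, y to its left, z up, the work surface at z = 0. Lengths are in m, angles in rad, forces in N, time in s.
With the tool pointing down it reaches from about 0.375 to 0.925 m from the base axis. Payload 5.7 kg.
Tool frame: the origin (TCP) lies on the centre line of the jaws, within the pads' length; the fingertips stand 22 mm ahead of it and the grasp point (between the pads) lies 3 mm ahead of it; z points along the fingers, y is the line along which they close (so a half turn about z gives the same grasp; the last joint's range is limited). The gripper opens to 85 mm and grips with 20 to 120 N. Pads are 22 mm wide; open, the fingers measure 114 mm over their backs; the gripper's body (76 mm by 85 mm) begins 54 mm behind the grasp point. The pads swing forward as they close: fully open they stand 13 mm farther back than shut.
Start: joints at [-1.413, 0.359, 1.51, -0, 1.272, -0.115], TCP at [0.162, -0.578, 0.253] pointing down, gripper open.
Joint ranges: [-2.97, 2.97], [-1.01, 2.36], [0.21, 2.38], [-0.96, 4.11], [0.2, 2.71], [-2.98, 2.98]. Speed limits (rad/s): [2.39, 2.39, 3.14, 3.14, 3.14, 3.14].

## Interface

Orientations are given as a unit quaternion [x, y, z, w].
In Python, from rig import bot, eyes, monitor, ticket gives the robot as it stands (bot), with the cameras (eyes), the readings (monitor) and the job (ticket).
- The arm moves only by the tool jog_arm, called as name(argument=value, ...), one argument or row to a line, values as JSON. Schema: {"type":"object","properties":{"plan":{"type":"array","items":{"type":"array","items":{"type":"number"},"minItems":5,"maxItems":5},"minItems":1,"maxItems":8},"force":{"type":"number"},"only":{"type":"string"},"quiet":{"type":"boolean"},"lines":{"type":"string"}},"required":["plan"],"additionalProperties":false}. plan is a list of rows, 1 to 8 of them, each of 5 numbers: the opening from 0.0 (shut) to 1.0 (fully open), then dx, dy, dz in shares of 0.6 m (1.0 is 0.6 m), then a turn about the tool's z in normalised numbers (1 is 2 rad); each row is the pose to reach, as a shift and turn from the pose commanded when the call began, along the tool's axes at that moment; what a row does not reach only later rows make up. A row lasts 1/12 s, in which the tool goes at most 0.0417 m and 0.125 rad, less where a joint would pass 70% of its speed; a pose out of reach is approached as far as the arm can. The fingers move at their own pace and stop on an object; force is the grip in N (left out, the last holds). Time passes only in rows, so rows that do not move let the fingers close. The tool returns the time, the measured TCP pose, the force, the opening and the grip force at its end. only (a regular expression) keeps the lines of the reply that match it, lines (a string "A,B") keeps lines A to B, and quiet returns only ok. A shift or turn number past 1, either way, is cut back to 1. Input that does not fit is refused with a message, and nothing moves.
- monitor.get_obs(): the state, without advancing time (a new reading comes with each control period).
- eyes.camera(name): name is "scene" or "top"; returns the picture (480x640x3 uint8, blue, green, red); there is no depth.
- eyes.camera_model(name): a dict with "fx", "fy", "cx", "cy" (pixels), "k1" (the pictures are not rectified: a ray, as slopes to the right and down, at radius r is drawn at 1 + k1 r^2 times it, then the intrinsics apply), "R" (3x3) and "t" (3): a world point X has camera coordinates R X + t. Camera axes: x right, y down, z forward; pixel columns grow to the right and rows downward; lengths in m; the calibration is good to about 2 mm. A picture is of the moment at which its call begins. camera_model takes no time and is no camera call.
- ticket.hand_in(): hands the job in; it is judged then, once.
The state is a dict: "time_s": time; "joints": joint angles; "joint_vel": joint speeds; "tau": joint torques, N m; "tcp_pos": TCP position; "eef_rot": TCP orientation; "wrist_force": force on the tool from outside, world axes, zero at the start; "moment": the same for the moment, N m; "grip_width": opening from 0.0 (shut) to 1.0 (fully open); "grasp_force": force on a finger pad.
Only numpy, scipy, OpenCV 4.12 (cv2) and the standard library are available. Lean on these libraries where they do the work, as an engineer would, in place of code of your own. Each camera call takes 0.05 s, during which the arm holds its last target. There are 200 camera calls.

## Working session

There is one attempt and no reset: what is moved stays moved. The work goes in short steps, Python scripts to look and compute and a tool call to move; the robot and the scene stay as the last step left them, time stands still between calls to the robot, and variables do not carry over. Pictures are saved under pics/ and viewed, at most 10 in all, crops included, and the job is handed in when it is done.

```bash
ls; mkdir -p pics; python3 - <<'E'
from rig import bot, eyes, monitor, ticket
import cv2
o=monitor.get_obs();print({k:o[k] for k in('time_s','tcp_pos','eef_rot','grip_width')})
for n in('scene','top'):
    cv2.imwrite(f'pics/{n}0.png',eyes.camera(n)); print(n,eyes.camera_model(n))
E
```

```text
pics
rig.py
{'time_s': 0.0, 'tcp_pos': array([ 0.16155305, -0.57715915,  0.25243197]), 'eef_rot': array([ 9.90710032e-01,  1.35987907e-01, -1.59658360e-05, -9.59771545e-04]), 'grip_width': 1.0006813562734718}
scene {'fx': 560.102233858875, 'fy': 560.102233858875, 'cx': 318.8234260272891, 'cy': 242.51116605769369, 'k1': 0.01897658053000226, 'R': array([[-0.87926949,  0.4759633 ,  0.01854999],
       [ 0.31021033,  0.60174998, -0.73597996],
       [-0.36146191, -0.64137033, -0.67674913]]), 't': array([ 0.55128251, -0.15398456,  1.68475495])}
top {'fx': 545.7423161292921, 'fy': 545.7423161292921, 'cx': 318.1025081948714, 'cy': 235.14837923330427, 'k1': -0.11353085482259705, 'R': array([[ 0.00378046, -0.99987533, -0.01533061],
       [-0.98937472, -0.00151171, -0.14538013],
       [ 0.14533883,  0.01571732, -0.98925709]]), 't': array([0.01134156, 0.63701824, 1.30355997])}
```

View pics/top0.png

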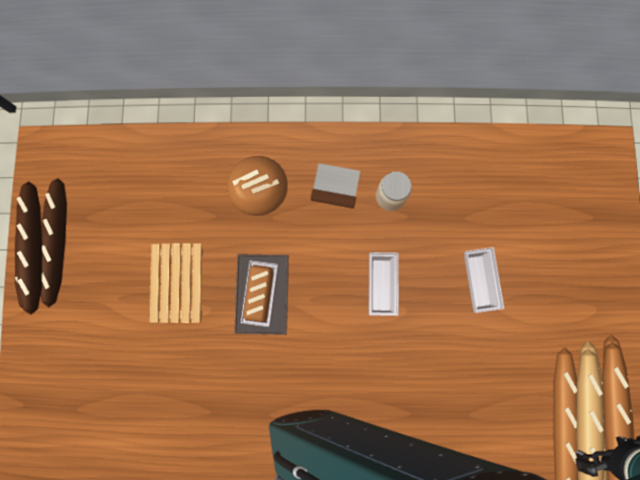

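View pics/scene0.png

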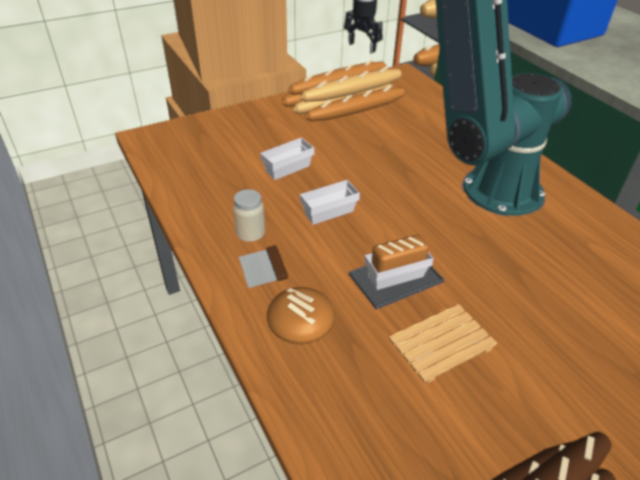

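The top view shows the board at about (176,283), the sheet at (262,293) with the tin and loaf near (259,293), and the empty tins at (384,284) and (484,280). The bystanders are all at rows 150-215. The scene view agrees. Next I'll measure these positions.

```bash
cat > h.py <<'E'
import numpy as np, cv2
from rig import bot, eyes, monitor, ticket
from scipy.spatial.transform import Rotation as Ro
S=4
def cam(n):
    m=eyes.camera_model(n); K=np.array([[m['fx'],0,m['cx']],[0,m['fy'],m['cy']],[0,0,1]])
    R=np.array(m['R']); t=np.array(m['t']); return K,np.array([m['k1'],0,0,0.]),R,-R.T@t
def plane(n,px,z):
    K,d,R,C=cam(n); q=cv2.undistortPoints(np.float64(px).reshape(-1,1,2),K,d)[:,0]
    r=np.c_[q,np.ones(len(q))]@R; return C[:2]+r[:,:2]*((z-C[2])/r[:,2])[:,None]
def contour(mask_fn,img,roi):
    """largest blob in roi (x0,y0,x1,y1), upsampled; returns full-image pixels"""
    x0,y0,x1,y1=roi; c=cv2.resize(img[y0:y1,x0:x1],None,fx=S,fy=S,interpolation=cv2.INTER_CUBIC)
    m=mask_fn(c).astype(np.uint8)*255; m=cv2.morphologyEx(m,cv2.MORPH_OPEN,np.ones((5,5),np.uint8))
    k=max(cv2.findContours(m,cv2.RETR_EXTERNAL,cv2.CHAIN_APPROX_NONE)[0],key=cv2.contourArea)
    return (k[:,0]+.5)/S-.5+[x0,y0]
def rect(P,L=None,W=None,C=None):
    """min-area rect: centre, yaw of long axis, sizes; with L,W,C the camera-far edges are trusted"""
    (c,(a,b),ang)=cv2.minAreaRect((P*1000).astype(np.float32)); c=np.array(c)/1000
    if a<b: a,b,ang=b,a,ang+90
    yaw=(np.radians(ang)+np.pi/2)%np.pi-np.pi/2; a/=1000;b/=1000
    if L:
        for u,e in((np.array([np.cos(yaw),np.sin(yaw)]),a-L),(np.array([-np.sin(yaw),np.cos(yaw)]),b-W)):
            c=c-u*np.sign(u@(C[:2]-c))*e/2
    return c.round(4),round(yaw,4),round(a,4),round(b,4)
hsv=lambda c:cv2.cvtColor(c,cv2.COLOR_BGR2HSV).astype(int)
grey=lambda c:(hsv(c)[...,1]<75)&(hsv(c)[...,2]>95)
dark=lambda c:(hsv(c)[...,2]<95)
def go(x,y,z,yaw):
    """shift and turn in tool axes to put the TCP at x,y,z with tool x at yaw (mod pi)"""
    o=monitor.get_obs(); R=Ro.from_quat(o['eef_rot']).as_matrix()
    cur=np.arctan2(R[1,0],R[0,0]); d=(cur-yaw+np.pi/2)%np.pi-np.pi/2
    print('t',round(o['time_s'],2),'tcp',o['tcp_pos'].round(4),'yaw',round(cur,4),'shift',(R.T@(np.array([x,y,z])-o['tcp_pos'])).round(4),'turn',round(d,4),'q6',o['joints'][5].round(2))
E
python3 - <<'E'
from h import *
im=cv2.imread('pics/top0.png'); C=cam('top')[3]; print(C)
for n,r in(('A',(360,240,410,330)),('B',(455,235,515,325))):
    k=contour(grey,im,r); print(n,rect(plane('top',k,.07)),rect(plane('top',k,.07),.15,.068,C))
    if n: 
        P=plane('top',k,.07)
k=contour(dark,im,(225,245,300,345));print('sheet',rect(plane('top',k,.012)))
board=lambda c:(hsv(c)[...,2]>190)
k=np.vstack([contour(board,im,r) for r in((145,235,159,330),(192,235,206,330))]);print('board',rect(plane('top',k,.02)))
im2=im[248:338,230:295]; cv2.imwrite('pics/c1.png',cv2.resize(im2,None,fx=6,fy=6,interpolation=cv2.INTER_CUBIC))
E
```

```text
[ 0.44074898 -0.00818534  1.38233961]
A (array([ 0.5168, -0.1443]), np.float64(-0.0138), 0.1518, 0.0715) (array([ 0.5177, -0.146 ]), np.float64(-0.0138), 0.1518, 0.0715)
B (array([ 0.5256, -0.3876]), np.float64(0.1381), 0.1516, 0.0769) (array([ 0.527 , -0.3919]), np.float64(0.1381), 0.1516, 0.0769)
sheet (array([0.4936, 0.1555]), np.float64(-0.015), 0.1954, 0.1272)
board (array([0.5201, 0.3825]), np.float64(0.0216), 0.2034, 0.1459)
```

View pics/c1.png

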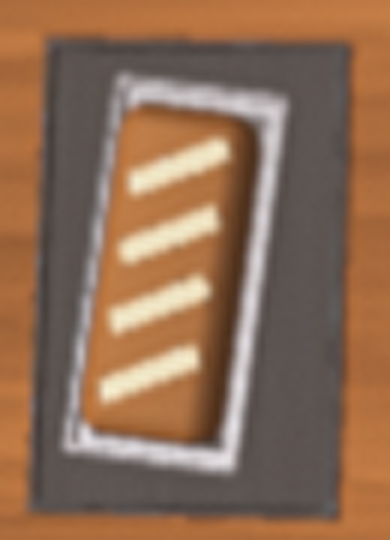

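The crop shows the rim corners at about (120,75), (288,97), (235,470) and (65,450), with the loaf roughly parallel inside. I'll measure both.

```bash
python3 - <<'E'
from h import *
im=cv2.imread('pics/top0.png'); C=cam('top')[3]; roi=(240,258,282,329)
k=contour(lambda c:hsv(c)[...,2]>125,im,roi); print('base',rect(plane('top',k,.074),.15,.068,C))
k=contour(lambda c:hsv(c)[...,1]>110,im,roi); P=plane('top',k,.103); r=rect(P,.132,.054,C); print('loaf',r)
go(*r[0],.2,r[1]); go(*r[0],.1,r[1])
s=cv2.imread('pics/scene0.png')
E
```

```text
base (array([0.4946, 0.156 ]), np.float64(-0.1293), 0.1535, 0.0718)
loaf (array([0.4896, 0.1535]), np.float64(-0.1236), 0.1283, 0.055)
t 0.1 tcp [ 0.1615 -0.5772  0.2525] yaw 0.2728 shift [ 0.5128 -0.6153  0.0537] turn 0.3964 q6 -0.12
t 0.1 tcp [ 0.1615 -0.5772  0.2525] yaw 0.2728 shift [ 0.5127 -0.6151  0.1537] turn 0.3964 q6 -0.12
```

Units first: shifts go in shares of 0.6 m and turns go in shares of 2 rad. So 0.381 m is 0.635, -0.288 m is -0.48, 0.396 rad is 0.198.

jog_arm(
  plan=[
    [1, 0.635, -0.48, 0, 0.198],
    [1, 0.635, -0.48, 0, 0.198],
    [1, 0.635, -0.48, 0, 0.198],
    [1, 0.635, -0.48, 0, 0.198],
    [1, 0.635, -0.48, 0, 0.198],
    [1, 0.635, -0.48, 0, 0.198],
    [1, 0.635, -0.48, 0, 0.198],
    [1, 0.635, -0.48, 0, 0.198],
  ],
  force=40,
)

```text
time_s: 0.77
tcp_pos: [0.3636, -0.3114, 0.2531]
eef_rot: [0.998, -0.062, -0.0, -0.0]
wrist_force: [1.3, -0.5, 0.3]
grip_width: 0.999
grasp_force: 0.0
```

```bash
python3 -c "
from h import *
go(.491,.1545,.2,-.126)"
```

```text
t 0.77 tcp [ 0.3636 -0.3114  0.2531] yaw -0.1236 shift [ 0.0691 -0.4781  0.0533] turn 0.0024 q6 0.84
```

In the tool's units: -0.478 m is -0.7967, 0.069 m is 0.115.

jog_arm(
  plan=[
    [1, 0.115, -0.7967, 0.0833, 0],
    [1, 0.115, -0.7967, 0.0833, 0],
    [1, 0.115, -0.7967, 0.0833, 0],
    [1, 0.115, -0.7967, 0.0833, 0],
    [1, 0.115, -0.7967, 0.0833, 0],
    [1, 0.115, -0.7967, 0.0833, 0],
    [1, 0.115, -0.7967, 0.0833, 0],
    [1, 0.115, -0.7967, 0.0833, 0],
  ],
)

```text
time_s: 1.43
tcp_pos: [0.4501, 0.0086, 0.2187]
eef_rot: [0.998, -0.062, -0.0, -0.0]
wrist_force: [1.0, -0.3, 0.5]
grip_width: 0.996
grasp_force: 0.0
```

```bash
python3 -c "
from h import *
go(.491,.1545,.2,-.126)"
```

```text
t 1.43 tcp [0.4501 0.0086 0.2187] yaw -0.1233 shift [ 0.0226 -0.1499  0.0187] turn 0.0027 q6 1.56
```

In the tool's units: -0.15 m is -0.25, 0.117 m is 0.195, 0.003 rad is 0.0015.

jog_arm(
  plan=[
    [1, 0.0383, -0.25, 0.0317, 0.0015],
    [1, 0.0383, -0.25, 0.0317, 0.0015],
    [1, 0.0383, -0.25, 0.0317, 0.0015],
    [1, 0.0383, -0.25, 0.0317, 0.0015],
    [1, 0.0383, -0.25, 0.1, 0.0015],
    [1, 0.0383, -0.25, 0.15, 0.0015],
    [1, 0.0383, -0.25, 0.195, 0.0015],
    [1, 0.0383, -0.25, 0.195, 0.0015],
  ],
)

```text
time_s: 2.1
tcp_pos: [0.4875, 0.1522, 0.0974]
eef_rot: [0.998, -0.063, -0.005, 0.001]
wrist_force: [-1.8, -0.5, -1.0]
grip_width: 0.998
grasp_force: 0.0
```

```bash
python3 - <<'E'
from h import *
go(.491,.1545,.1015,-.126)
im=eyes.camera('scene'); cv2.imwrite('pics/s1.png',cv2.resize(im[130:330,300:500],None,fx=3,fy=3,interpolation=cv2.INTER_CUBIC))
E
```

```text
t 2.1 tcp [0.4875 0.1522 0.0974] yaw -0.1255 shift [ 0.0031 -0.0027 -0.0041] turn 0.0005 q6 1.86
```

View pics/s1.png

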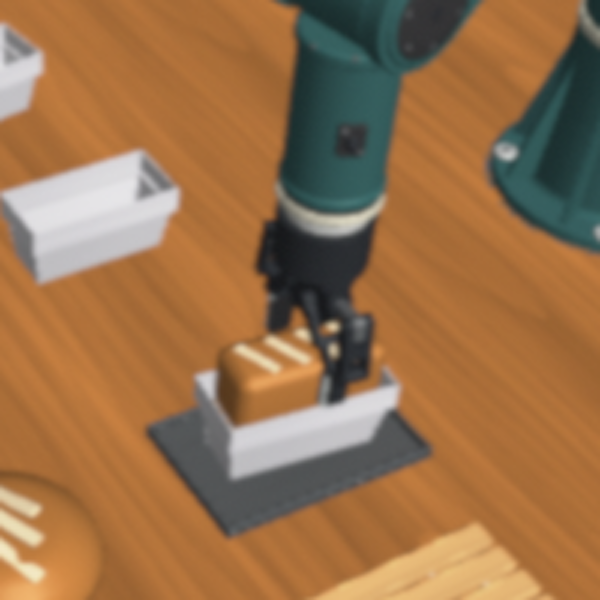

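The open fingers straddle the loaf above the rim, with the near finger tip at (333,400) in the crop. I'll centre the gripper slightly, settle and close.

In the tool's units: 0.005 m is 0.0083.

jog_arm(
  plan=[
    [1, 0.0083, 0, 0, 0],
    [1, 0.0083, 0, 0, 0],
    [1, 0.0083, 0, 0, 0],
    [1, 0.0083, 0, 0, 0],
  ],
)

```text
time_s: 2.48
tcp_pos: [0.4979, 0.1519, 0.1036]
eef_rot: [0.998, -0.063, 0.002, -0.0]
wrist_force: [-1.7, 0.1, 0.3]
grip_width: 0.997
grasp_force: 0.0
```

jog_arm(
  plan=[
    [0, 0, 0, 0, 0],
    [0, 0, 0, 0, 0],
    [0, 0, 0, 0, 0],
    [0, 0, 0, 0, 0],
    [0, 0, 0, 0, 0],
    [0, 0, 0, 0, 0],
  ],
  force=40,
)

```text
time_s: 2.98
tcp_pos: [0.4967, 0.1519, 0.1027]
eef_rot: [0.998, -0.063, 0.0, -0.0]
wrist_force: [-0.8, -1.2, 6.0]
grip_width: 0.626
grasp_force: 41.1
```

In the tool's units: -0.12 m is -0.2, -0.03 m is -0.05.

jog_arm(
  plan=[
    [0, 0, 0, -0.0167, 0],
    [0, 0, 0, -0.05, 0],
    [0, 0, 0, -0.0833, 0],
    [0, 0, 0, -0.125, 0],
    [0, 0, 0, -0.1667, 0],
    [0, 0, 0, -0.2, 0],
    [0, 0, 0, -0.2, 0],
    [0, 0, 0, -0.2, 0],
  ],
)

```text
time_s: 3.65
tcp_pos: [0.4969, 0.1519, 0.2229]
eef_rot: [0.998, -0.063, 0.001, -0.0]
wrist_force: [0.4, 0.5, -4.2]
grip_width: 0.624
grasp_force: 44.0
```

```bash
python3 - <<'E'
from h import *
go(.52,.382,.2,-.126)
im=eyes.camera('scene'); cv2.imwrite('pics/s2.png',cv2.resize(im[130:330,300:500],None,fx=3,fy=3,interpolation=cv2.INTER_CUBIC))
E
```

```text
t 3.65 tcp [0.4969 0.1519 0.2229] yaw -0.1262 shift [-0.0061 -0.2311  0.023 ] turn -0.0002 q6 1.86
```

View pics/s2.png

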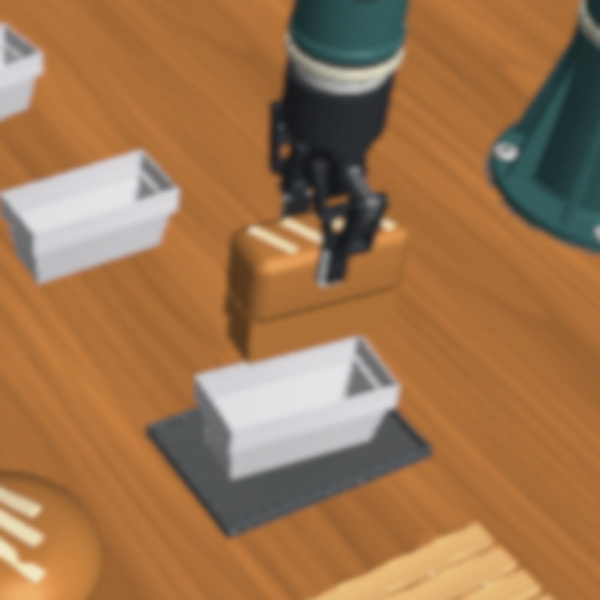

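The loaf hangs level and clear of the tin, with the finger tip near its middle at (330,270). Moving to the board.

In the tool's units: -0.231 m is -0.385, -0.22 m is -0.3667.

jog_arm(
  plan=[
    [0, -0.01, -0.05, 0, 0],
    [0, -0.01, -0.1167, 0, 0],
    [0, -0.01, -0.1833, 0, 0],
    [0, -0.01, -0.25, 0, 0],
    [0, -0.01, -0.3167, 0, 0],
    [0, -0.01, -0.3667, 0, 0],
    [0, -0.01, -0.385, 0, 0],
    [0, -0.01, -0.385, 0, 0],
  ],
)

```text
time_s: 4.37
tcp_pos: [0.5186, 0.3842, 0.2193]
eef_rot: [0.998, -0.062, -0.001, 0.0]
wrist_force: [1.3, 0.2, -3.2]
grip_width: 0.626
grasp_force: 44.6
```

jog_arm(
  plan=[
    [0, 0, 0, 0.05, 0],
    [0, 0, 0, 0.1, 0],
    [0, 0, 0, 0.1333, 0],
    [0, 0, 0, 0.155, 0],
    [0, 0, 0, 0.1667, 0],
    [0, 0, 0, 0.1733, 0],
    [0, 0, 0, 0.1783, 0],
    [0, 0, 0, 0.1783, 0],
  ],
)

```text
time_s: 5.03
tcp_pos: [0.5191, 0.3806, 0.1159]
eef_rot: [0.998, -0.063, -0.0, 0.001]
wrist_force: [0.5, 0.2, -2.6]
grip_width: 0.627
grasp_force: 44.6
```

In the tool's units: 0.001 m is 0.0017.

jog_arm(
  plan=[
    [0, 0, 0, 0.0017, 0],
    [0, 0, 0, 0.0017, 0],
    [0.75, 0, 0, 0.0017, 0],
    [1, 0, 0, 0.0017, 0],
    [1, 0, 0, 0.0017, 0],
    [1, 0, 0, 0.0017, 0],
  ],
)

```text
time_s: 5.53
tcp_pos: [0.5201, 0.382, 0.1144]
eef_rot: [0.998, -0.063, 0.0, -0.0]
wrist_force: [-0.4, -0.0, -0.3]
grip_width: 0.999
grasp_force: 0.0
```

jog_arm(
  plan=[
    [1, 0, 0, -0.0333, 0],
    [1, 0, 0, -0.0833, 0],
    [1, 0, 0, -0.1417, 0],
    [1, 0, 0, -0.2, 0],
    [1, 0, 0, -0.2, 0],
  ],
)

```text
time_s: 5.95
tcp_pos: [0.5235, 0.3841, 0.242]
eef_rot: [0.998, -0.063, 0.005, -0.004]
wrist_force: [1.4, 0.9, 0.2]
grip_width: 1.003
grasp_force: 0.0
```

```bash
python3 - <<'E'
from h import *
C=cam('top')[3]
im=eyes.camera('top'); cv2.imwrite('pics/t2.png',im)
k=contour(lambda c:hsv(c)[...,2]>125,im,(240,258,282,329)); print('base',rect(plane('top',k,.074),.15,.068,C))
cv2.imwrite('pics/s3.png',cv2.resize(eyes.camera('scene')[190:400,300:520],None,fx=2.7,fy=2.7))
go(.5177,-.146,.15,-.0138)
E
```

```text
base (array([0.4951, 0.1564]), np.float64(-0.126), 0.1543, 0.0723)
t 6.05 tcp [0.5209 0.3826 0.2362] yaw -0.1261 shift [0.063  0.525  0.0848] turn -0.1123 q6 2.22
```

View pics/s3.png

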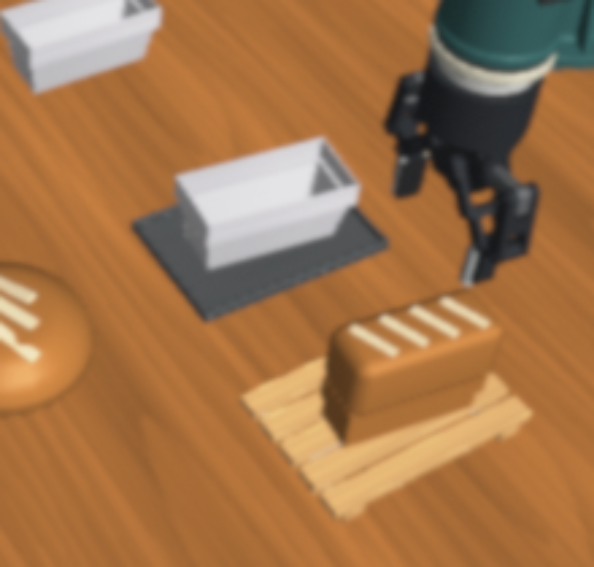

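The loaf stands upright on the board at about (415,370) in the crop, and the base tin has not moved. Next is tin_a.

In the tool's units: 0.525 m is 0.875, 0.063 m is 0.105, -0.112 rad is -0.056.

jog_arm(
  plan=[
    [1, 0.105, 0.875, 0, -0.056],
    [1, 0.105, 0.875, 0, -0.056],
    [1, 0.105, 0.875, 0, -0.056],
    [1, 0.105, 0.875, 0, -0.056],
    [1, 0.105, 0.875, 0, -0.056],
    [1, 0.105, 0.875, 0, -0.056],
    [1, 0.105, 0.875, 0, -0.056],
    [1, 0.105, 0.875, 0, -0.056],
  ],
)

```text
time_s: 6.72
tcp_pos: [0.5158, 0.0467, 0.2324]
eef_rot: [1.0, -0.007, -0.001, -0.0]
wrist_force: [0.4, -0.6, 0.8]
grip_width: 1.003
grasp_force: 0.0
```

```bash
python3 -c "
from h import *
go(.5177,-.146,.15,-.0138)"
```

```text
t 6.72 tcp [0.5158 0.0467 0.2324] yaw -0.0139 shift [0.0048 0.1926 0.0823] turn -0.0001 q6 1.54
```

In the tool's units: 0.192 m is 0.32, 0.18 m is 0.3.

jog_arm(
  plan=[
    [1, 0.005, 0.0667, 0.0333, 0],
    [1, 0.005, 0.1333, 0.0667, 0],
    [1, 0.005, 0.2, 0.1, 0],
    [1, 0.005, 0.2583, 0.1333, 0],
    [1, 0.005, 0.3, 0.1333, 0],
    [1, 0.005, 0.32, 0.1333, 0],
    [1, 0.005, 0.32, 0.1333, 0],
    [1, 0.005, 0.32, 0.1333, 0],
  ],
)

```text
time_s: 7.38
tcp_pos: [0.5171, -0.1433, 0.1532]
eef_rot: [1.0, -0.008, -0.001, -0.001]
wrist_force: [-0.2, 0.0, 0.0]
grip_width: 1.0
grasp_force: 0.0
```

jog_arm(
  plan=[
    [1, 0, 0, 0, 0],
    [1, 0, 0, 0, 0],
    [1, 0, 0, 0, 0],
  ],
)

```text
time_s: 7.63
tcp_pos: [0.5178, -0.1421, 0.1543]
eef_rot: [1.0, -0.006, 0.0, -0.0]
wrist_force: [0.4, -0.1, 0.9]
grip_width: 1.003
grasp_force: 0.0
```

```bash
python3 -c "
from h import *
go(.5177,-.146,.07,-.0138)"
```

```text
t 7.63 tcp [ 0.5178 -0.1421  0.1543] yaw -0.0124 shift [-0.      0.0039  0.0843] turn 0.0014 q6 1.19
```

In the tool's units: 0.084 m is 0.14, 0.0035 m is 0.0058, 0.001 rad is 0.0005.

jog_arm(
  plan=[
    [1, 0, 0.0058, 0.05, 0.0005],
    [1, 0, 0.0058, 0.0917, 0.0005],
    [1, 0, 0.0058, 0.125, 0.0005],
    [1, 0, 0.0058, 0.14, 0.0005],
    [1, 0, 0.0058, 0.14, 0.0005],
    [1, 0, 0.0058, 0.14, 0.0005],
  ],
)

```text
time_s: 8.13
tcp_pos: [0.5178, -0.1465, 0.0702]
eef_rot: [1.0, -0.007, -0.0, -0.0]
wrist_force: [-0.3, 0.6, -0.0]
grip_width: 0.996
grasp_force: 0.0
```

jog_arm(
  plan=[
    [0, 0, 0, 0, 0],
    [0, 0, 0, 0, 0],
    [0, 0, 0, 0, 0],
    [0, 0, 0, 0, 0],
    [0, 0, 0, 0, 0],
    [0, 0, 0, 0, 0],
  ],
  force=30,
)

```text
time_s: 8.63
tcp_pos: [0.5187, -0.1472, 0.0715]
eef_rot: [1.0, -0.008, 0.001, 0.0]
wrist_force: [-0.5, 1.8, 6.6]
grip_width: 0.789
grasp_force: 33.4
```

```bash
python3 -c "
from h import *
go(.5177,-.1455,.07,-.0138)"
```

```text
t 8.63 tcp [ 0.5187 -0.1472  0.0715] yaw -0.0152 shift [-0.001  -0.0017  0.0015] turn -0.0014 q6 1.18
```

In the tool's units: -0.13 m is -0.2167, -0.11 m is -0.1833.

jog_arm(
  plan=[
    [0, 0, 0, -0.025, 0],
    [0, 0, 0, -0.075, 0],
    [0, 0, 0, -0.1333, 0],
    [0, 0, 0, -0.1833, 0],
    [0, 0, 0, -0.2167, 0],
    [0, 0, 0, -0.2167, 0],
    [0, 0, 0, -0.2167, 0],
  ],
)

```text
time_s: 9.22
tcp_pos: [0.5183, -0.1474, 0.2014]
eef_rot: [1.0, -0.008, 0.002, 0.001]
wrist_force: [-0.2, 0.4, -2.4]
grip_width: 0.786
grasp_force: 36.4
```

```bash
python3 -c "
from h import *
go(.4949,.1562,.2,-.1275)"
```

```text
t 9.22 tcp [ 0.5183 -0.1474  0.2014] yaw -0.0153 shift [-0.028  -0.3032  0.0009] turn 0.1122 q6 1.18
```

In the tool's units: -0.29 m is -0.4833, -0.265 m is -0.4417, 0.112 rad is 0.056.

jog_arm(
  plan=[
    [0, -0.005, -0.05, 0, 0.01],
    [0, -0.0117, -0.1167, 0, 0.02],
    [0, -0.0183, -0.1833, 0, 0.03],
    [0, -0.025, -0.25, 0, 0.04],
    [0, -0.03, -0.3167, 0, 0.05],
    [0, -0.0367, -0.3833, 0, 0.056],
    [0, -0.0433, -0.4417, 0, 0.056],
    [0, -0.0467, -0.4833, 0, 0.056],
  ],
)

```text
time_s: 9.88
tcp_pos: [0.4917, 0.146, 0.1981]
eef_rot: [0.998, -0.063, -0.002, -0.0]
wrist_force: [-0.1, -0.4, -1.7]
grip_width: 0.782
grasp_force: 36.3
```

jog_arm(
  plan=[
    [0, 0, -0.0217, 0, 0],
    [0, 0, -0.0217, 0.0333, 0],
    [0, 0, -0.0217, 0.0667, 0],
    [0, 0, -0.0217, 0.0667, 0],
    [0, 0, -0.0217, 0.0667, 0],
  ],
)

```text
time_s: 10.3
tcp_pos: [0.494, 0.1555, 0.1583]
eef_rot: [0.998, -0.064, -0.002, 0.001]
wrist_force: [0.2, 0.7, -2.2]
grip_width: 0.787
grasp_force: 36.3
```

```bash
python3 - <<'E'
from h import *
go(.4949,.1562,.1,-.1275)
cv2.imwrite('pics/t3.png',eyes.camera('top'));cv2.imwrite('pics/s4.png',eyes.camera('scene'))
a=cv2.imread('pics/t3.png')[240:340,220:300];b=cv2.imread('pics/s4.png')[200:320,335:455]
cv2.imwrite('pics/c4.png',np.hstack([cv2.resize(a,(400,500)),cv2.resize(b,(400,500))]))
E
```

```text
t 10.3 tcp [0.494  0.1555 0.1583] yaw -0.1275 shift [ 0.0011 -0.0009  0.0583] turn -0.0 q6 1.87
```

View pics/c4.png

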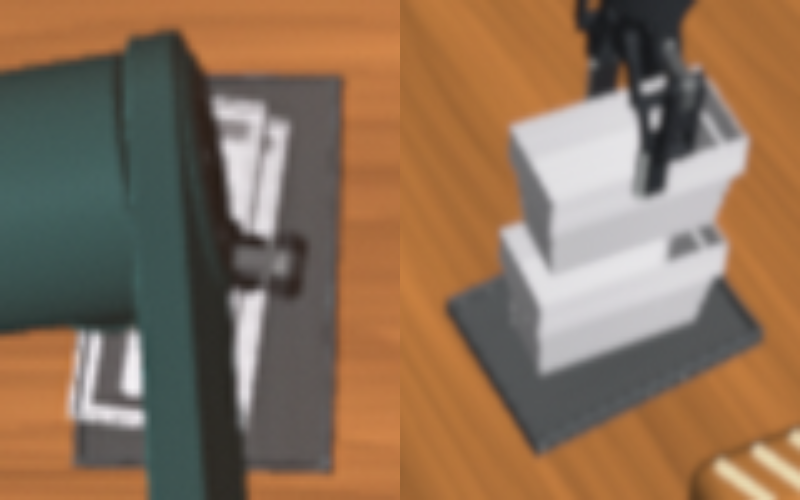

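The held tin is above the base and parallel to it, with its foot inside the opening at about (560,270) on the right-hand side. Lowering slowly.

In the tool's units: 0.054 m is 0.09, -0.001 m is -0.0017.

jog_arm(
  plan=[
    [0, 0.0017, -0.0017, 0.02, 0],
    [0, 0.0017, -0.0017, 0.04, 0],
    [0, 0.0017, -0.0017, 0.0567, 0],
    [0, 0.0017, -0.0017, 0.07, 0],
    [0, 0.0017, -0.0017, 0.08, 0],
    [0, 0.0017, -0.0017, 0.0867, 0],
    [0, 0.0017, -0.0017, 0.09, 0],
    [0, 0.0017, -0.0017, 0.09, 0],
  ],
)

```text
time_s: 11.07
tcp_pos: [0.4965, 0.1569, 0.1057]
eef_rot: [0.998, -0.064, -0.0, 0.0]
wrist_force: [-0.1, -1.3, -0.9]
grip_width: 0.786
grasp_force: 36.4
```

jog_arm(
  plan=[
    [0, 0, 0, 0.0017, 0],
    [0, 0, 0, 0.0033, 0],
    [0, 0, 0, 0.005, 0],
    [0, 0, 0, 0.0067, 0],
    [0, 0, 0, 0.0067, 0],
    [0, 0, 0, 0.0067, 0],
  ],
)

```text
time_s: 11.57
tcp_pos: [0.4966, 0.157, 0.1021]
eef_rot: [0.998, -0.064, -0.0, 0.0]
wrist_force: [-2.1, -2.8, 2.8]
grip_width: 0.785
grasp_force: 36.9
```

In the tool's units: 0.002 m is 0.0033, -0.0015 m is -0.0025.

jog_arm(
  plan=[
    [0, -0.0025, 0.002, 0, 0],
    [0, -0.0025, 0.002, 0, 0],
    [0, -0.0025, 0.002, 0.0017, 0],
    [0, -0.0025, 0.002, 0.0025, 0],
    [0, -0.0025, 0.002, 0.0033, 0],
    [0, -0.0025, 0.002, 0.0033, 0],
    [0, -0.0025, 0.002, 0.0033, 0],
  ],
)

```text
time_s: 12.15
tcp_pos: [0.4956, 0.1558, 0.1006]
eef_rot: [0.998, -0.063, 0.0, 0.0]
wrist_force: [-0.8, -3.5, 6.6]
grip_width: 0.788
grasp_force: 37.4
```

jog_arm(
  plan=[
    [1, 0, 0, 0, 0],
    [1, 0, 0, 0, 0],
    [1, 0, 0, 0, 0],
    [1, 0, 0, 0, 0],
  ],
)

```text
time_s: 12.48
tcp_pos: [0.4952, 0.1563, 0.0999]
eef_rot: [0.998, -0.064, 0.0, -0.0]
wrist_force: [0.3, 0.1, 0.2]
grip_width: 0.998
grasp_force: 0.0
```

jog_arm(
  plan=[
    [1, 0, 0, -0.0333, 0],
    [1, 0, 0, -0.0833, 0],
    [1, 0, 0, -0.1417, 0],
    [1, 0.025, 0.0667, -0.1667, -0.025],
    [1, 0.05, 0.1333, -0.1667, -0.05],
    [1, 0.075, 0.2, -0.1667, -0.075],
    [1, 0.1, 0.2667, -0.1667, -0.1],
    [1, 0.125, 0.3333, -0.1667, -0.1275],
  ],
)

```text
time_s: 13.15
tcp_pos: [0.5427, -0.046, 0.2003]
eef_rot: [0.998, 0.065, 0.0, -0.0]
wrist_force: [0.3, 1.5, 0.7]
grip_width: 0.998
grasp_force: 0.0
```

```bash
python3 - <<'E'
from h import *
C=cam('top')[3]
im=eyes.camera('top'); cv2.imwrite('pics/t5.png',im)
k=contour(lambda c:hsv(c)[...,2]>125,im,(240,252,282,335)); print('stack',rect(plane('top',k,.099),.15,.068,C))
s=eyes.camera('scene'); cv2.imwrite('pics/c5.png',np.hstack([cv2.resize(im[240:340,220:300],(400,500)),cv2.resize(s[200:320,335:455],(400,500))]))
k=contour(grey,im,(455,235,515,325)); r=rect(plane('top',k,.07),.15,.068,C); print(r)
go(*r[0],.15,r[1])
E
```

```text
stack (array([0.4965, 0.1602]), np.float64(-0.1244), 0.1544, 0.0766)
(array([ 0.5271, -0.3919]), np.float64(0.1385), 0.1517, 0.077)
t 13.25 tcp [ 0.5447 -0.05    0.2003] yaw 0.1245 shift [-0.06    0.3369  0.0511] turn -0.014 q6 1.23
```

View pics/c5.png

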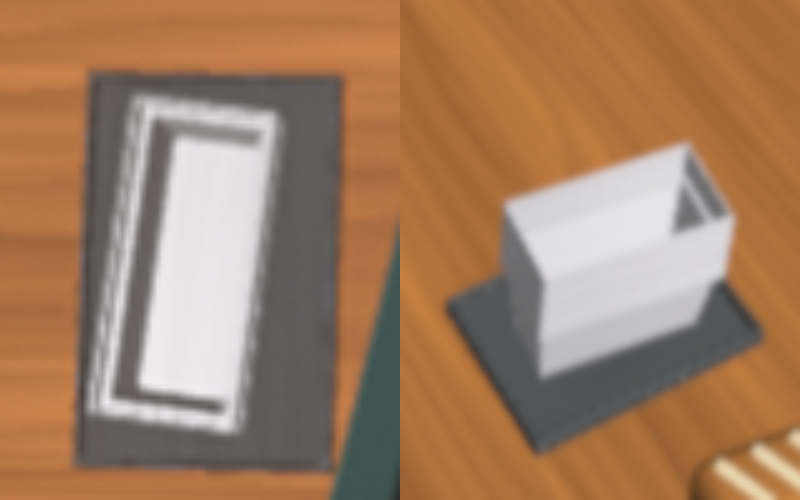

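Tin_a sits fully home: the walls on the right-hand side are flush and level, and the TCP reached the expected height of 0.1006. Now tin_b.

In the tool's units: 0.318 m is 0.53, -0.05 m is -0.0833, -0.014 rad is -0.007.

jog_arm(
  plan=[
    [1, -0.0117, 0.0667, 0, -0.007],
    [1, -0.0233, 0.1333, 0, -0.007],
    [1, -0.035, 0.2, 0, -0.007],
    [1, -0.0483, 0.2667, 0, -0.007],
    [1, -0.06, 0.3333, 0, -0.007],
    [1, -0.0717, 0.4, 0, -0.007],
    [1, -0.0833, 0.4667, 0.0333, -0.007],
    [1, -0.095, 0.53, 0.0667, -0.007],
  ],
)

```text
time_s: 13.92
tcp_pos: [0.5276, -0.3643, 0.1632]
eef_rot: [0.998, 0.071, 0.001, 0.001]
wrist_force: [0.7, 0.3, 0.2]
grip_width: 0.996
grasp_force: 0.0
```

jog_arm(
  plan=[
    [1, -0.005, 0.025, 0.0167, 0],
    [1, -0.005, 0.0317, 0.0167, 0],
    [1, -0.005, 0.0317, 0.0167, 0],
    [1, -0.005, 0.0317, 0.0167, 0],
    [1, -0.005, 0.0317, 0.0167, 0],
  ],
)

```text
time_s: 14.33
tcp_pos: [0.527, -0.3797, 0.1532]
eef_rot: [0.997, 0.072, 0.0, -0.0]
wrist_force: [0.4, 0.2, 0.2]
grip_width: 0.998
grasp_force: 0.0
```

```bash
python3 -c "
from h import *
go(.5271,-.3919,.0705,.138)"
```

```text
t 14.33 tcp [ 0.527  -0.3797  0.1532] yaw 0.1431 shift [-0.0017  0.0121  0.0827] turn 0.0051 q6 0.7
```

In the tool's units: 0.0827 m is 0.1378, 0.0115 m is 0.0192, 0.005 rad is 0.0025.

jog_arm(
  plan=[
    [1, -0.0017, 0.0192, 0, 0.0025],
    [1, -0.0017, 0.0192, 0.0333, 0.0025],
    [1, -0.0017, 0.0192, 0.0833, 0.0025],
    [1, -0.0017, 0.0192, 0.12, 0.0025],
    [1, -0.0017, 0.0192, 0.1378, 0.0025],
    [1, -0.0017, 0.0192, 0.1378, 0.0025],
    [1, -0.0017, 0.0192, 0.1378, 0.0025],
    [1, -0.0017, 0.0192, 0.1378, 0.0025],
  ],
)

```text
time_s: 15.0
tcp_pos: [0.5281, -0.3937, 0.0714]
eef_rot: [0.998, 0.069, 0.001, 0.001]
wrist_force: [0.2, -0.0, 1.1]
grip_width: 1.0
grasp_force: 0.0
```

jog_arm(
  plan=[
    [0, 0, 0, 0, 0],
    [0, 0, 0, 0, 0],
    [0, 0, 0, 0, 0],
    [0, 0, 0, 0, 0],
    [0, 0, 0, 0, 0],
    [0, 0, 0, 0, 0],
  ],
  force=30,
)

```text
time_s: 15.5
tcp_pos: [0.528, -0.3935, 0.0716]
eef_rot: [0.998, 0.068, 0.001, 0.001]
wrist_force: [-0.8, 0.7, 6.0]
grip_width: 0.788
grasp_force: 32.9
```

```bash
python3 -c "
from h import *
go(.5271,-.3919,.0705,.138)"
```

```text
t 15.5 tcp [ 0.528  -0.3935  0.0716] yaw 0.1368 shift [-0.0006 -0.0017  0.0011] turn -0.0012 q6 0.69
```

jog_arm(
  plan=[
    [0, 0, 0, -0.025, 0],
    [0, 0, 0, -0.075, 0],
    [0, 0, 0, -0.1333, 0],
    [0, 0, 0, -0.1833, 0],
    [0, 0, 0, -0.2417, 0],
    [0, 0, 0, -0.2583, 0],
    [0, 0, 0, -0.2583, 0],
    [0, 0, 0, -0.2583, 0],
  ],
)

```text
time_s: 16.17
tcp_pos: [0.5268, -0.3928, 0.2244]
eef_rot: [0.998, 0.068, 0.0, 0.0]
wrist_force: [-0.2, 0.6, -3.0]
grip_width: 0.79
grasp_force: 36.7
```

```bash
python3 -c "
from h import *
go(.4954,.156,.226,-.127)"
```

```text
t 16.17 tcp [ 0.5268 -0.3928  0.2244] yaw 0.1367 shift [ 0.0437 -0.548  -0.0016] turn 0.2637 q6 0.69
```

In the tool's units: -0.3 m is -0.5, -0.26 m is -0.4333, 0.264 rad is 0.132.

jog_arm(
  plan=[
    [0, 0.0033, -0.0417, 0, 0.02],
    [0, 0.0083, -0.1, 0, 0.04],
    [0, 0.0133, -0.1667, 0, 0.06],
    [0, 0.0183, -0.2333, 0, 0.08],
    [0, 0.0233, -0.3, 0, 0.1],
    [0, 0.03, -0.3667, 0, 0.12],
    [0, 0.035, -0.4333, 0, 0.132],
    [0, 0.04, -0.5, 0, 0.132],
  ],
)

```text
time_s: 16.83
tcp_pos: [0.5075, -0.0902, 0.2219]
eef_rot: [0.998, -0.064, -0.003, -0.001]
wrist_force: [0.5, 0.6, -2.5]
grip_width: 0.79
grasp_force: 36.6
```

```bash
python3 -c "
from h import *
go(.4954,.156,.226,-.127)"
```

```text
t 16.83 tcp [ 0.5075 -0.0902  0.2219] yaw -0.129 shift [-0.0437 -0.2426 -0.0036] turn -0.002 q6 1.39
```

In the tool's units: -0.242 m is -0.4033, -0.236 m is -0.3933.

jog_arm(
  plan=[
    [0, -0.0117, -0.0667, 0, 0],
    [0, -0.0233, -0.1333, 0, 0],
    [0, -0.0367, -0.2, 0, 0],
    [0, -0.0483, -0.2667, 0, 0],
    [0, -0.0583, -0.325, 0, 0],
    [0, -0.0667, -0.37, 0, 0],
    [0, -0.0717, -0.3933, 0, 0],
    [0, -0.0717, -0.4033, 0, 0],
  ],
)

```text
time_s: 17.5
tcp_pos: [0.4954, 0.1551, 0.2221]
eef_rot: [0.998, -0.062, -0.003, 0.0]
wrist_force: [-0.3, 0.2, -2.9]
grip_width: 0.787
grasp_force: 36.6
```

jog_arm(
  plan=[
    [0, 0, 0, 0, 0],
    [0, 0, 0, 0.025, 0],
    [0, 0, 0, 0.05, 0],
    [0, 0, 0, 0.0667, 0],
    [0, 0, 0, 0.0667, 0],
    [0, 0, 0, 0.0667, 0],
  ],
)

```text
time_s: 18.0
tcp_pos: [0.4972, 0.1519, 0.1838]
eef_rot: [0.998, -0.064, -0.001, 0.0]
wrist_force: [0.5, -0.3, -2.1]
grip_width: 0.785
grasp_force: 36.6
```

```bash
python3 - <<'E'
from h import *
go(.4954,.156,.1256,-.127)
a=eyes.camera('top')[240:340,220:300];b=eyes.camera('scene')[180:300,335:455]
cv2.imwrite('pics/c6.png',np.hstack([cv2.resize(a,(400,500)),cv2.resize(b,(400,500))]))
E
```

```text
t 18.0 tcp [0.4972 0.1519 0.1838] yaw -0.1284 shift [-0.0022 -0.0039  0.0582] turn -0.0014 q6 1.86
```

View pics/c6.png

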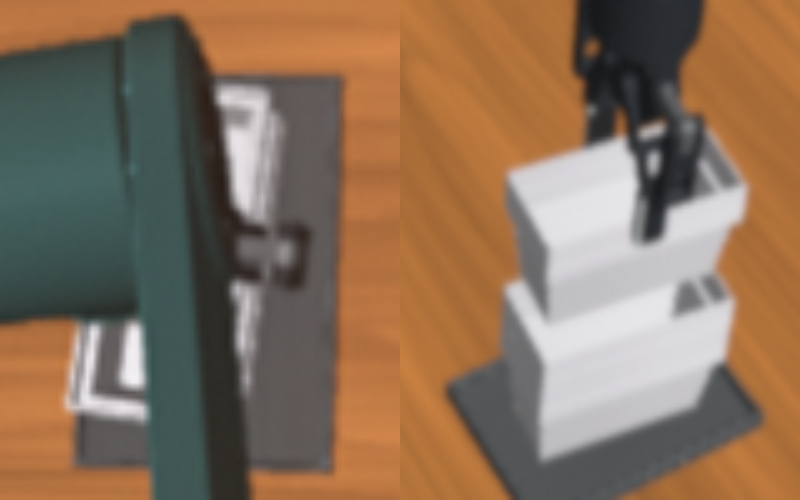

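Tin_b is above the stack and parallel to it, with its foot at about (555,315) in the right-hand opening. Correcting by 2 and 4 mm, then lowering.

In the tool's units: 0.053 m is 0.0883, -0.004 m is -0.0067, 0.001 rad is 0.0005.

jog_arm(
  plan=[
    [0, -0.0033, -0.0067, 0, 0],
    [0, -0.0033, -0.0067, 0.02, 0.0005],
    [0, -0.0033, -0.0067, 0.04, 0.0005],
    [0, -0.0033, -0.0067, 0.06, 0.0005],
    [0, -0.0033, -0.0067, 0.075, 0.0005],
    [0, -0.0033, -0.0067, 0.0833, 0.0005],
    [0, -0.0033, -0.0067, 0.0883, 0.0005],
    [0, -0.0033, -0.0067, 0.0883, 0.0005],
  ],
)

```text
time_s: 18.77
tcp_pos: [0.4963, 0.1573, 0.1316]
eef_rot: [0.998, -0.064, -0.0, -0.0]
wrist_force: [-0.1, 0.1, -2.2]
grip_width: 0.787
grasp_force: 36.6
```

jog_arm(
  plan=[
    [0, 0, 0, 0, 0],
    [0, 0, 0, 0.0017, 0],
    [0, 0, 0, 0.0033, 0],
    [0, 0, 0, 0.0033, 0],
  ],
)

```text
time_s: 19.1
tcp_pos: [0.4967, 0.1572, 0.13]
eef_rot: [0.998, -0.064, 0.0, -0.0]
wrist_force: [0.7, -0.4, -1.4]
grip_width: 0.785
grasp_force: 36.6
```

```bash
python3 -c "
from h import *
go(.4954,.156,.1256,-.127)"
```

```text
t 19.1 tcp [0.4967 0.1572 0.13  ] yaw -0.1282 shift [-0.0011  0.0014  0.0044] turn -0.0012 q6 1.87
```

In the tool's units: 0.005 m is 0.0083, 0.004 m is 0.0067.

jog_arm(
  plan=[
    [0, -0.0017, 0.0017, 0, 0],
    [0, -0.0017, 0.0017, 0.0017, 0],
    [0, -0.0017, 0.0017, 0.0033, 0],
    [0, -0.0017, 0.0017, 0.005, 0],
    [0, -0.0017, 0.0017, 0.0067, 0],
    [0, -0.0017, 0.0017, 0.0083, 0],
    [0, -0.0017, 0.0017, 0.0083, 0],
    [0, -0.0017, 0.0017, 0.0083, 0],
  ],
)

```text
time_s: 19.77
tcp_pos: [0.4954, 0.1562, 0.1257]
eef_rot: [0.998, -0.064, 0.0, 0.0]
wrist_force: [-2.9, -0.8, 7.7]
grip_width: 0.786
grasp_force: 37.8
```

Seated at the expected height of 0.1257, with 7.7 N upward. Releasing and retreating.

jog_arm(
  plan=[
    [1, 0, 0, 0, 0],
    [1, 0, 0, 0, 0],
    [1, 0, 0, 0, 0],
    [1, 0, 0, 0, 0],
  ],
)

```text
time_s: 20.1
tcp_pos: [0.4955, 0.1564, 0.1248]
eef_rot: [0.998, -0.064, 0.0, -0.0]
wrist_force: [0.7, 0.5, 0.2]
grip_width: 0.999
grasp_force: 0.0
```

jog_arm(
  plan=[
    [1, 0, 0, -0.0333, 0],
    [1, 0, 0, -0.0833, 0],
    [1, 0, 0, -0.1417, 0],
    [1, 0.0167, 0.0667, -0.1667, 0],
    [1, 0.0333, 0.1333, -0.1667, 0],
    [1, 0.05, 0.2, -0.1667, 0],
    [1, 0.0667, 0.2667, -0.1667, 0],
    [1, 0.0833, 0.3333, -0.1667, 0],
  ],
)

```text
time_s: 20.77
tcp_pos: [0.5193, -0.0498, 0.2251]
eef_rot: [0.998, -0.064, 0.0, -0.0]
wrist_force: [0.3, -0.9, 0.5]
grip_width: 0.999
grasp_force: 0.0
```

jog_arm(
  plan=[
    [1, 0, 0, 0, 0],
    [1, 0, 0, 0, 0],
    [1, 0, 0, 0, 0],
    [1, 0, 0, 0, 0],
  ],
)

```text
time_s: 21.1
tcp_pos: [0.5189, -0.0469, 0.2246]
eef_rot: [0.998, -0.064, -0.0, -0.0]
wrist_force: [0.6, 0.9, 0.1]
grip_width: 1.0
grasp_force: 0.0
```

```bash
python3 - <<'E'
from h import *
a=eyes.camera('top')[220:340,140:300];b=eyes.camera('scene')[180:390,335:505]
cv2.imwrite('pics/c7.png',np.hstack([cv2.resize(a,(400,300)),cv2.resize(b,(400,494))[:300]]) if 0 else np.hstack([cv2.resize(a,(400,500)),cv2.resize(b,(400,500))]))
E
```

```text
(no output)
```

View pics/c7.png

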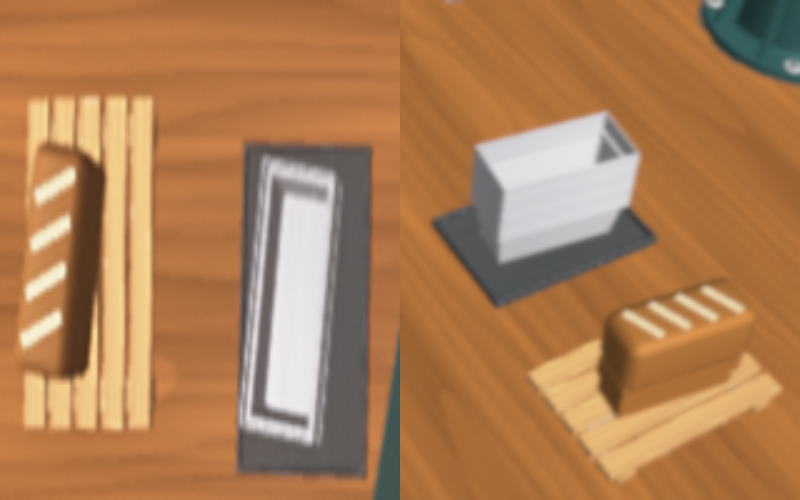

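Both views show three tins in one level stack and the loaf upright on the board. One check that the loaf is centred on the board before handing in.

```bash
python3 - <<'E'
from h import *
print(plane('top',[[162.5,281]],.125),plane('top',[[175.6,283]],.02))
E
```

```text
[[0.51673744 0.37465164]] [[0.51831387 0.37260771]]
```

```bash
python3 -c "
from rig import bot, eyes, monitor, ticket
print(ticket.hand_in())"
```

```text
the job is handed in; nothing more can be done
None
```

I handed the job in after about 21 s of robot time: in the last pictures the loaf stands upright near the centre of the cooling board, and tin_a and tin_b are nested fully home in tin_base on the sheet. The hand-in returned no verdict. I kept the arm clear of the round loaf, flour jar and scraper, but did not re-measure them.

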